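# Clear resin offcuts from the inspection plate

## Task

Tip the drooping ring lamp up by its blue grip until it is level over the inspection plate. Then take the orange scraper, sweep all five resin offcuts off the plate into the yellow catch tray beside it (not touching them with the gripper, and not pressing hard on the plate), and stand the scraper back on its green mat. Leave the two bottles where they are.

Things in the scene. Friction and masses are not known exactly. Their poses are not given: they have to be found in the camera images.
- station: Fixed inspection station: rimless dark-topped white plate block, 160 (x) by 190 (y) by 40 mm high, and on its +x (far) side a foot and a steel column (axis at x = +160 mm, 265 mm high) that carries the ring lamp over the plate. Origin: centre of the block's underside, on the bench; plate top at z = +40 mm. Tray and rack stand against its +y and -y sides. Yaw up to 0.15 rad
- lamp (a joint): Lamp tilt on a stiff hinge along the station's y, rad: 0 = level, positive = front (robot side) droops, -0.3 to 1.0; stays where left, 6 N at the grip moves it. White open ring, radii 65 and 43 mm, 20 mm thick, centre 75 mm in front (-x) of the hinge. Level: underside 234 mm above the bench, front edge 25 mm in front of the plate's centre; an upright hand over the scraper hits it: lean back
- lamp_hinge (a point): Centre of the lamp's hinge axis, in the station's frame at x = +115, y = 0, z = +245 mm; axes as the station's
- lamp_grip (a point): Point to pinch on the lamp's blue grip, a fin 22 mm long (x) and 14 mm thick (y) that stands 44 mm up from the front of the ring. The point lies 129 mm in front of the hinge and 40 mm up the lamp's z, 15 mm below the fin's top. Axes turn with the lamp: z along the fin away from the ring, y across its flat faces
- tray: Fixed yellow catch tray, 180 (x) by 100 (y) by 32 mm high, walls 4 mm, floor 5 mm. Origin: centre of its underside. It stands against the plate's +y or the -y side (varies), 2 mm from it, its rim 8 mm below the plate top; same axes as the station
- rack: Fixed blue pipette-tip rack, 180 by 100 by 31 mm, on the plate's other side. Origin: centre of its underside
- mat: Fixed green mat, 190 (x) by 110 (y) by 4 mm, the scraper's place, to the left or the right of the station (varies). Origin: centre of its underside
- scraper: Orange scraper block, 140 (x) by 30 (y) by 30 mm high, 0.25 kg; a black handle (22 mm by 26 mm across y, gripped across y) rises from the middle of its top, 92 mm long, leaning 35 degrees towards the block's -x end, its end 108 mm above the underside. Origin: centre of its underside. Stands with the handle leaning roughly towards the robot; its long +y and -y faces push the chips
- scraper_grip (a point): Middle of the scraper's handle: x = -32 mm, y = 0, z = +73 mm in the scraper's frame (55 mm up the handle); axes as the scraper's
- chip1: Resin offcut (chip), amber, 30 by 22 by 10 mm, lying flat on the plate. Origin: centre of its underside
- chip2: Resin offcut (chip), ivory, 30 by 22 by 10 mm, lying flat on the plate. Origin: centre of its underside
- chip3: Resin offcut (chip), amber, 30 by 22 by 10 mm, lying flat on the plate. Origin: centre of its underside
- chip4: Resin offcut (chip), ivory, 30 by 22 by 10 mm, lying flat on the plate. Origin: centre of its underside
- chip5: Resin offcut (chip), amber, 30 by 22 by 10 mm, lying flat on the plate. Origin: centre of its underside
- bottle_red: Bystander: red bottle, radius 30, 150 mm high, standing in a fixed white caddy (170 by 90 by 25 mm) on the other side of the station from the mat. Origin: centre of its underside
- bottle_teal: Bystander: teal bottle, radius 30, 130 mm high, in the same caddy. Origin: centre of its underside

How it is judged (in metres and radians):
On the way, in this order (a step that is already met when the one before it is completed fails the run):
1. The ring lamp is tipped up to level, within 0.08 rad (value of joint lamp between -0.08 and 0.08 rad), for 0.3 s.
2. All five offcuts lie in the catch tray and the lamp is still level within 0.08 rad (all of step 1 and x of chip1 in the frame of tray between -0.09 and 0.09 m and y of chip1 in the frame of tray between -0.05 and 0.05 m and z of each of chip1, chip2, chip3, chip4, chip5 in the frame of tray below 0.03 m and x of chip2 in the frame of tray between -0.09 and 0.09 m and y of chip2 in the frame of tray between -0.05 and 0.05 m and x of chip3 in the frame of tray between -0.09 and 0.09 m and y of chip3 in the frame of tray between -0.05 and 0.05 m and x of chip4 in the frame of tray between -0.09 and 0.09 m and y of chip4 in the frame of tray between -0.05 and 0.05 m and x of chip5 in the frame of tray between -0.09 and 0.09 m and y of chip5 in the frame of tray between -0.05 and 0.05 m), for 0.2 s.
At the end, for the whole second after the job is handed in: Lamp level within 0.08 rad; all five offcuts at rest inside the yellow tray, none up on its rim; scraper upright (under 0.1 rad) on its underside on the green mat, its centre within 50 mm of the mat's centre along the mat's x and 40 mm along its y, let go and at rest (all of step 2 and linear speed of each of chip1, chip2, chip3, chip4, chip5, scraper below 0.02 m/s and x of scraper in the frame of mat between -0.05 and 0.05 m and y of scraper in the frame of mat between -0.04 and 0.04 m and z of scraper in the frame of mat below 0.008 m and angle between scraper's own z axis and vertical below 0.1 rad); the robot touches nothing.
It fails at once if the gripper or arm touches an offcut (over 0.5 N) (contact force between any of the fingers, the arm and chip1 above 0.5 N or contact force between any of the fingers, the arm and chip2 above 0.5 N or contact force between any of the fingers, the arm and chip3 above 0.5 N or contact force between any of the fingers, the arm and chip4 above 0.5 N or contact force between any of the fingers, the arm and chip5 above 0.5 N).
It fails at once if the scraper presses on the station (plate, column or lamp) with more than 40 N (contact force between scraper and station above 40 N).
It fails at once if a bottle is moved more than 20 mm or tipped more than 0.2 rad (distance of any of bottle_red, bottle_teal from where it was at the start of the episode above 0.02 m or angle between any of bottle_red, bottle_teal's own z axis and vertical above 0.2 rad).
It also fails if it takes over 72 s, if anything falls off the work surface, if the arm or the gripper's body presses on something with over 40 N, if the wrist force passes 120 N, or if a joint passes its speed limit or range.

## Robot

A 6-joint arm with a two-finger parallel gripper is mounted at the origin on the work surface. World frame = base frame: x ahead of the robot, y to its left, z up, the work surface at z = 0. Lengths are in mm, angles in rad, forces in N, time in s.
With the tool pointing down it reaches from about 350 to 775 mm from the base axis. Payload 5.5 kg.
Tool frame: the origin (TCP) lies between the finger pads; the fingertips stand 19 mm ahead of it and the grasp point (between the pads) is the TCP (ctrl.tip_reach is the distance from the TCP to the fingertips, in mm); z points along the fingers, y is the line along which they close (so a half turn about z gives the same grasp; the last joint's range is limited). The gripper opens to 85 mm and grips with 20 to 120 N. Pads are 22 mm wide; open, the fingers measure 114 mm over their backs; the gripper's body (76 mm by 85 mm) begins 54 mm behind the grasp point. The pads swing forward as they close: fully open they stand 13 mm farther back than shut.
Start: joints at [1.131, 0.313, 0.046, 1.304, 0, 1.431], TCP at [169.838, 549.386, 250.323] pointing down, gripper open.
Joint ranges: [-2.76, 2.76], [-0.86, 1.69], [-1.03, 1.26], [-2.2, 2.34], [-1.47, 1.5], [-3.14, 3.14]. Speed limits (rad/s): [2.57, 2.57, 3.14, 3.14, 3.14, 3.14].

## Interface

Orientations are given as a unit quaternion [w, x, y, z].
In Python, from station import ctrl gives the robot as it stands. The module is installed in compiled form; this text tells all that it offers.
- The arm moves only by the tool drive_tool, never from a script. Its argument "motion" is a list of rows, each a list of 7 numbers: the shift along the tool's x, y, z each as a share of 0.8 m, from -1 to 1, then the turn, a rotation vector about the tool's x, y, z each as a share of 5 degrees, from -1 to 1, then the opening, from 0 (shut) to 1 (fully open). In form: [[x, y, z, wx, wy, wz, fingers], ...]. A call has 1 to 20 rows; each row shifts and turns the commanded pose from where the row before left it, along the tool's axes as they then stand; what a row does not reach is not made up. A row lasts 1/8 s, in which the tool goes at most 62.5 mm and 10.7 degrees, less where a joint would pass 70% of its speed; a pose out of reach is approached as far as the arm can. A call with a number of a shift or a turn outside -1 to 1 is refused whole. A call with a gripper value outside its range is refused whole. The fingers move at their own pace and stop on an object; "grip_force" is the grip in N (left out, the last holds). Time passes only in rows, so rows that do not move let the fingers close. It gives the time, the measured TCP pose, the force, the opening and the grip force at its end, in the units of the state.
- ctrl.get_state(): the state, without advancing time (a new reading comes with each control period).
- ctrl.snapshot(name): name is "scene" or "top" or "wrist"; returns the picture (480x640x3 uint8, red, green, blue); there is no depth.
- ctrl.camera_model(name): a dict with "camera_matrix" (3x3 intrinsics, pixels), "R" (3x3) and "t" (3): a world point X has camera coordinates R X + t. Camera axes: x right, y down, z forward; pixel columns grow to the right and rows downward; lengths in mm; the calibration is good to about 2 mm. A picture is of the moment at which its call begins: read the wrist's pose just before it. camera_model takes no time and is no camera call; for the wrist camera it gives the pose at the moment of the call.
- ctrl.sign_off(): hands the job in; it is judged then, once.
The state is a dict: "time_s": time; "q": joint angles; "qd": joint speeds; "joint_efforts": joint torques, N m; "tool_pos": TCP position; "tool_rot": TCP orientation; "contact_force": force on the tool from outside, world axes, zero at the start; "wrist_torque": the same for the moment, N m; "grip_width": finger opening in mm; "grasp_force": force on a finger pad.
Only numpy, scipy, OpenCV 4.12 (cv2) and the standard library are available. Lean on these libraries where they do the work, as an engineer would, in place of code of your own. Each camera call takes 0.05 s, during which the arm holds its last target. There are 200 camera calls.

## Working session

There is one attempt and no reset: what is moved stays moved. The work goes in short steps, Python scripts to look and compute and a tool call to move; the robot and the scene stay as the last step left them, time stands still between calls to the robot, and variables do not carry over. Pictures are saved under pics/ and viewed, at most 12 in all, crops included, and the job is handed in when it is done.

Besides the shell and the picture viewer there is one more tool, called after "Call:" by a JSON object that holds its "fn" and its "kwargs". drive_tool: Moves the arm, as the interface text tells. Shift numbers are shares of 0.8 m and turn numbers shares of 5 degrees, none past 1 either way. Its arguments: {"type":"object","properties":{"motion":{"type":"array"},"grip_force":{"type":"number"}},"required":["motion"]}

```bash
mkdir -p pics; python3 - <<'E'
from station import ctrl
import cv2,numpy as np
for n in("scene","top"):
    cv2.imwrite(f"pics/{n}0.png",ctrl.snapshot(n)[:,:,::-1])
    m=ctrl.camera_model(n);print(n,np.round(m["camera_matrix"],1).tolist(),np.round(m["R"],3).tolist(),np.round(m["t"]).tolist())
s=ctrl.get_state();print(s["tool_pos"],s["tool_rot"],s["time_s"],s["grip_width"])
E
```

```text
scene [[621.0, 0.0, 322.2], [0.0, 621.0, 244.5], [0.0, 0.0, 1.0]] [[0.945, 0.328, -0.004], [0.245, -0.713, -0.658], [-0.218, 0.62, -0.753]] [-574.0, -35.0, 1575.0]
top [[437.1, 0.0, 320.8], [0.0, 437.1, 239.6], [0.0, 0.0, 1.0]] [[-0.017, -1.0, 0.003], [-0.993, 0.017, -0.114], [0.114, -0.005, -0.993]] [2.0, 635.0, 1120.0]
[169.63828881 548.9524757  249.48735176] [-2.32871742e-04  1.49345185e-01  9.88784771e-01 -7.99363745e-04] 0.1 85.22431235244039
```

View pics/scene0.png

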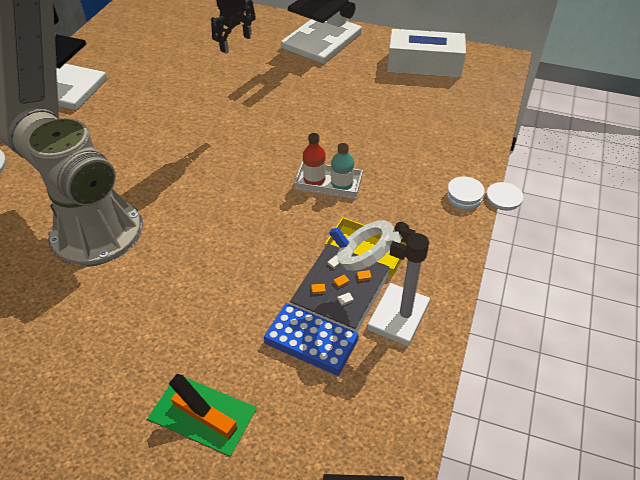

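View pics/top0.png

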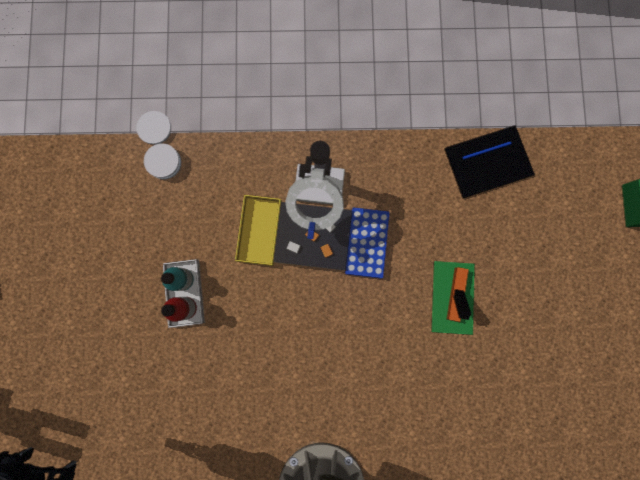

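The top view shows the yellow tray left of the plate (+y, about 258,231), the rack right (368,243), and the mat right at (453,298) with the scraper handle leaning to the robot. The blue lamp grip is at (312,231) in the top view and (340,238) in the scene view. Five chips lie under and near the ring. Now I'll measure.

```bash
cat > h.py <<'E'
from station import ctrl
import cv2,numpy as np
from scipy.spatial.transform import Rotation as Ro
def ray(m,uv):
    K,R,t=(np.array(m[k],float) for k in("camera_matrix","R","t"))
    return -R.T@t, R.T@np.linalg.inv(K)@np.array([uv[0],uv[1],1.])
def plane(m,uv,z):
    c,d=ray(m,uv);return c+d*(z-c[2])/d[2]
def tri(rs):
    A=np.zeros((3,3));b=np.zeros(3)
    for c,d in rs:
        d=d/np.linalg.norm(d);P=np.eye(3)-np.outer(d,d);A+=P;b+=P@c
    return np.linalg.solve(A,b)
def blobs(img,lo,hi,roi,amin=15):
    h=cv2.cvtColor(img,cv2.COLOR_RGB2HSV);k=cv2.inRange(h,np.array(lo),np.array(hi))
    z=np.zeros_like(k);x0,y0,x1,y1=roi;z[y0:y1,x0:x1]=k[y0:y1,x0:x1]
    cs,_=cv2.findContours(z,cv2.RETR_EXTERNAL,cv2.CHAIN_APPROX_NONE)
    return sorted([c for c in cs if cv2.contourArea(c)>=amin],key=cv2.contourArea,reverse=True)
def rect(m,c,z):
    p=np.array([plane(m,q,z)[:2] for q in c.reshape(-1,2)],np.float32)
    (x,y),(w,h),a=cv2.minAreaRect(p)
    if w<h: w,h,a=h,w,a+90
    return np.round([x,y,w,h,(a+90)%180-90],1)
YEL=((22,120,90),(35,255,255));BLU=((108,130,50),(125,255,255));GRN=((45,100,50),(80,255,255));ORG=((5,170,110),(18,255,255))
E
python3 - <<'E'
from h import *
T=ctrl.camera_model("top");S=ctrl.camera_model("scene");it=ctrl.snapshot("top");is_=ctrl.snapshot("scene")
print("tray",[rect(T,c,32) for c in blobs(it,*YEL,(220,180,300,280),100)])
print("rack",[rect(T,c,31) for c in blobs(it,*BLU,(340,200,400,290),100)])
print("mat",[rect(T,c,4) for c in blobs(it,*GRN,(420,250,490,350),100)])
print("matS",[rect(S,c,4) for c in blobs(is_,*GRN,(130,360,270,460),100)])
print("rackS",[rect(S,c,31) for c in blobs(is_,*BLU,(260,290,365,380),100)])
print("scr top",[rect(T,c,30) for c in blobs(it,*ORG,(420,250,490,350),30)])
print("scr scene",[rect(S,c,30) for c in blobs(is_,*ORG,(130,360,270,460),30)])
g=lambda c:c.reshape(-1,2).mean(0)
a=blobs(it,*BLU,(295,215,330,245),8);b=blobs(is_,*BLU,(325,222,356,252),8)
print("grip",g(a[0]),g(b[0]),tri([ray(T,g(a[0])),ray(S,g(b[0]))]))
for n,m,i,roi in(("T",T,it,(270,200,350,275)),("S",S,is_,(290,235,395,325))):
    print(n,"org",[(g(c).round(),plane(m,g(c),50)[:2].round()) for c in blobs(i,*ORG,roi,8)])
    print(n,"ivory",[(g(c).round(),plane(m,g(c),50)[:2].round(),cv2.contourArea(c)) for c in blobs(i,(8,8,140),(35,90,255),roi,8)])
cv2.imwrite("pics/c.png",np.hstack([cv2.resize(it[180:290,225:400][:, :, ::-1],(400,251),interpolation=2),cv2.resize(is_[200:340,290:440][:,:,::-1],(400,251*1),interpolation=2)]))
E
```

```text
tray [array([665.7, 158.4, 180.6, 101.1,  -7.6])]
rack [array([ 626.6, -131.7,  178.5,   99.3,   -7.7])]
mat [array([ 477.5, -360.7,  189.5,  110.3,   -4.8])]
matS [array([ 478.1, -361.5,  189.2,  110.4,   -4.6])]
rackS [array([ 629.4, -140.8,  183.5,  112.8,   -7.3])]
scr top [array([ 520. , -374.2,   70. ,   29.8,  -12.4]), array([ 449.7, -354.3,   61.9,   26.1,   -2.9])]
scr scene [array([ 488. , -369.8,  146.3,   34.7,  -12. ])]
grip [310.81081081 230.27027027] [338.74468085 237.25531915] [639.36226685  14.43767912 191.6844811 ]
T org [(array([326., 250.]), array([605., -23.]))]
T ivory [(array([293., 247.]), array([616.,  64.]), 59.0), (array([329., 228.]), array([665., -30.]), 10.0)]
S org [(array([364., 275.]), array([692.,  44.])), (array([318., 289.]), array([607., -27.])), (array([341., 280.]), array([647.,  13.]))]
S ivory [(array([364., 250.]), array([672., 118.]), 887.5), (array([378., 315.]), array([753., -50.]), 102.5), (array([345., 298.]), array([671., -30.]), 87.5), (array([390., 292.]), array([760.,  16.]), 36.5), (array([392., 321.]), array([785., -57.]), 27.0), (array([318., 322.]), array([ 636., -109.]), 21.0), (array([299., 314.]), array([ 590., -103.]), 21.0), (array([308., 317.]), array([ 613., -106.]), 20.0), (array([294., 322.]), array([ 586., -126.]), 19.5)]
```

View pics/c.png

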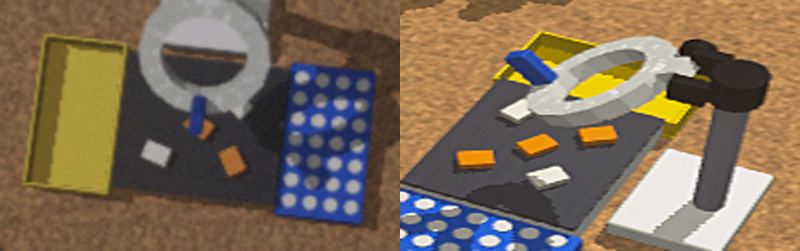

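Station is at about (646, 13), yaw −7.65°, lamp drooping about 38°. All chips fall inside the scraper's x-span, so one sweep will do. I'll plan the lamp grasp next.

```bash
cat >> h.py <<'E'
PSI=-7.65;ST=np.array([646.1,13.4,0.])
def st(x,y,z,psi=PSI,o=ST): return o+Ro.from_euler('z',psi,degrees=True).apply([x,y,z])
def ori(tilt,psi=PSI):
    s,c=np.sin(np.radians(tilt)),np.cos(np.radians(tilt))
    return Ro.from_euler('z',psi,degrees=True)*Ro.from_matrix(np.array([[-c,0,-s],[0,1,0],[s,0,-c]]).T)
def pose():
    s=ctrl.get_state();q=s["tool_rot"];return np.array(s["tool_pos"]),Ro.from_quat([q[1],q[2],q[3],q[0]])
def plan(P,R,tp,tR,n,name=""):
    "n equal rows (3 decimals) + residual"
    w=(R.inv()*tR).as_rotvec(degrees=True)/n
    w5=np.round(w/5,3);r=Ro.from_rotvec(w5*5,degrees=True)
    M=sum(np.linalg.matrix_power(r.as_matrix(),k) for k in range(n))
    sh=np.round(np.linalg.solve(M,R.inv().apply(tp-P))/800,3)
    for _ in range(n): P=P+R.apply(sh*800);R=R*r
    print(name,n,"x",(sh+0.).tolist(),(w5+0.).tolist(),"resid",np.round(tp-P,1),"deg",round(np.degrees((R.inv()*tR).magnitude()),2))
    return P,R
E
python3 - <<'E'
from h import *
P,R=pose();D=37.9
O=ori(D);hz=st(115,0,245);
def gp(d): # grip at droop d
    a=np.radians(17.23-d);return st(115-135.06*np.cos(a),0,245+135.06*np.sin(a))
back=O.apply([0,0,1]);G=gp(D);print(G)
P,R=plan(P,R,G-100*back,O,17,"pre")
P,R=plan(P,R,G-100*back,O,1,"fix")
P,R=plan(P,R,G-2*back,O,6,"in")
P,R=plan(P,R,gp(0),ori(0),10,"lift")
P,R=plan(P,R,gp(0)+[0,0,80],ori(0),4,"up")
E
```

```text
[634.83511047  14.91306382 197.32584617]
pre 17 x [-0.037, -0.031, 0.01] [-0.038, -0.445, -0.108] resid [-1.4 -2.5  6. ] deg 0.03
fix 1 x [-0.004, -0.003, -0.007] [0.005, 0.0, 0.004] resid [-0.2 -0.2 -0.4] deg 0.0
in 6 x [0.0, 0.0, 0.02] [0.0, 0.0, 0.0] resid [ 1.1 -0.4 -2. ] deg 0.0
lift 10 x [-0.004, 0.0, -0.01] [0.0, 0.758, 0.0] resid [-1.7 -0.  -0.5] deg 0.0
up 4 x [0.001, 0.0, -0.025] [0.0, 0.0, 0.0] resid [ 1.4 -0.5 -0.5] deg 0.0
```

Call:
{"fn": "drive_tool", "kwargs": {"motion": [[-0.037,-0.031,0.01,-0.038,-0.445,-0.108,1],[-0.037,-0.031,0.01,-0.038,-0.445,-0.108,1],[-0.037,-0.031,0.01,-0.038,-0.445,-0.108,1],[-0.037,-0.031,0.01,-0.038,-0.445,-0.108,1],[-0.037,-0.031,0.01,-0.038,-0.445,-0.108,1],[-0.037,-0.031,0.01,-0.038,-0.445,-0.108,1],[-0.037,-0.031,0.01,-0.038,-0.445,-0.108,1],[-0.037,-0.031,0.01,-0.038,-0.445,-0.108,1],[-0.037,-0.031,0.01,-0.038,-0.445,-0.108,1],[-0.037,-0.031,0.01,-0.038,-0.445,-0.108,1],[-0.037,-0.031,0.01,-0.038,-0.445,-0.108,1],[-0.037,-0.031,0.01,-0.038,-0.445,-0.108,1],[-0.037,-0.031,0.01,-0.038,-0.445,-0.108,1],[-0.037,-0.031,0.01,-0.038,-0.445,-0.108,1],[-0.037,-0.031,0.01,-0.038,-0.445,-0.108,1],[-0.037,-0.031,0.01,-0.038,-0.445,-0.108,1],[-0.037,-0.031,0.01,-0.038,-0.445,-0.108,1],[-0.004,-0.003,-0.007,0.005,0,0.004,1],[0,0,0,0,0,0,1],[0,0,0,0,0,0,1]]}}

```text
time_s: 2.7
tool_pos: [573.5, 24.4, 276.3]
tool_rot: [0.324, 0.063, 0.944, -0.021]
contact_force: [-0.7, 1.0, -0.3]
grip_width: 85.2
grasp_force: 0.0
```

```bash
python3 - <<'E'
from h import *
P,R=pose();D=37.9
O=ori(D)
def gp(d):
    a=np.radians(17.23-d);return st(115-135.06*np.cos(a),0,245+135.06*np.sin(a))
b=O.apply([0,0,1]);print(P,gp(D)-100*b)
m=ctrl.camera_model("wrist");i=ctrl.snapshot("wrist");cv2.imwrite("pics/w1.png",i[:,:,::-1])
c=blobs(i,*BLU,(0,0,640,480),100)
K=np.array(m["camera_matrix"])
def pr(X): x=K@(np.array(m["R"])@X+m["t"]);return (x[:2]/x[2]).round()
for k in c[:3]: print(cv2.boundingRect(k),cv2.contourArea(k))
print("pred grip",pr(gp(D)),"pred top",pr(gp(D)-15*b))
P,R=plan(P,R,gp(D)-2*b,O,5,"in");plan(P,R,gp(D)-2*b,O,1,"fix")
E
```

```text
[573.50296443  24.41205954 276.31749185] [573.9533198   23.09051063 276.23425465]
(53, 0, 177, 172) 18563.5
(306, 218, 22, 48) 914.5
(5, 248, 64, 26) 373.0
pred grip [319. 243.] pred top [319. 250.]
in 5 x [0.0, 0.0, 0.025] [0.004, -0.002, 0.0] resid [-0.7 -1.3  1.5] deg 0.01
fix 1 x [-0.001, -0.002, -0.002] [-0.001, 0.001, 0.0] resid [-0.2  0.3 -0.2] deg 0.0
```

View pics/w1.png

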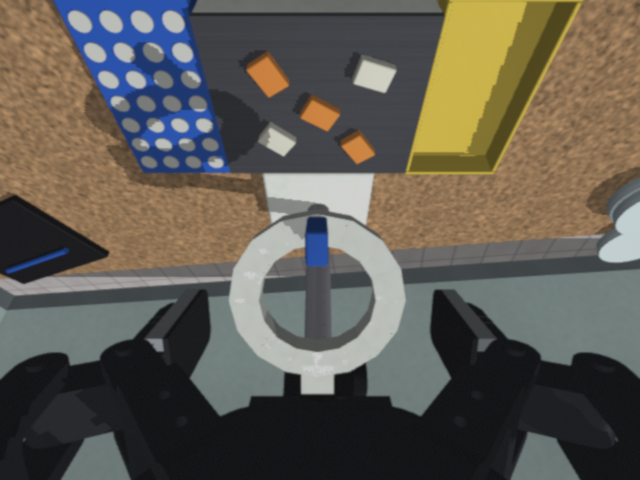

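Wrist view: the blue fin's top face is centred near (317,249), against a prediction of (319,250), so the alignment is good. All five chips are visible on the plate. I'll go in, pinch and lift.

Call:
{"fn": "drive_tool", "kwargs": {"motion": [[0,0,0.025,0.004,-0.002,0,1],[0,0,0.025,0.004,-0.002,0,1],[0,0,0.025,0.004,-0.002,0,1],[0,0,0.025,0.004,-0.002,0,1],[0,0,0.025,0.004,-0.002,0,1],[-0.001,-0.002,-0.002,0,0,0,1],[0,0,0,0,0,0,0.1],[0,0,0,0,0,0,0.1],[0,0,0,0,0,0,0.1],[0,0,0,0,0,0,0.05],[0,0,0,0,0,0,0.05],[0,0,0,0,0,0,0.05],[0,0,0,0,0,0,0.05],[0,0,0,0,0,0,0.05]], "grip_force": 50}}

```text
time_s: 4.5
tool_pos: [634.7, 14.0, 200.0]
tool_rot: [0.325, 0.064, 0.943, -0.022]
contact_force: [-3.5, 2.6, 3.5]
grip_width: 13.2
grasp_force: 52.9
```

```bash
python3 - <<'E'
from h import *
P,R=pose();s=ctrl.get_state();print(s["grip_width"],s["grasp_force"],P)
def gp(d):
    a=np.radians(17.23-d);return st(115-135.06*np.cos(a),0,245+135.06*np.sin(a))
t=gp(0)+[0,0,2]
P,R=plan(P,R,t,ori(0),10,"lift");plan(P,R,t,ori(0),1,"fix")
E
```

```text
13.187683940989237 52.93343424797058 [634.71198678  13.97384209 199.95970478]
lift 10 x [-0.004, 0.0, -0.01] [0.0, 0.76, -0.001] resid [-3.8  1.4  2.4] deg 0.02
fix 1 x [0.005, 0.001, -0.003] [-0.004, -0.001, -0.002] resid [0.  0.1 0. ] deg 0.0
```

Call:
{"fn": "drive_tool", "kwargs": {"motion": [[-0.0035,0,-0.0103,0,0.76,0,0.05],[-0.0035,0,-0.0103,0,0.76,0,0.05],[-0.0035,0,-0.0103,0,0.76,0,0.05],[-0.0035,0,-0.0103,0,0.76,0,0.05],[-0.0035,0,-0.0103,0,0.76,0,0.05],[-0.0035,0,-0.0103,0,0.76,0,0.05],[-0.0035,0,-0.0103,0,0.76,0,0.05],[-0.0035,0,-0.0103,0,0.76,0,0.05],[-0.0035,0,-0.0103,0,0.76,0,0.05],[-0.0035,0,-0.0103,0,0.76,0,0.05],[0,0,0,0,0,0,0.05],[0,0,0,0,0,0,0.05],[0,0,0,0,0,0,0.05],[0,0,0,0,0,0,0.05]]}}

```text
time_s: 6.25
tool_pos: [632.5, 14.3, 284.7]
tool_rot: [0.001, 0.067, 0.998, -0.0]
contact_force: [6.2, 1.1, -2.4]
grip_width: 13.1
grasp_force: 52.0
```

```bash
python3 - <<'E'
from h import *
P,R=pose();s=ctrl.get_state();print(s["grip_width"],s["grasp_force"],P,s["contact_force"])
z=Ro.from_euler('z',-PSI,degrees=True)
print("tool z in st",z.apply(R.apply([0,0,1])),"grip st",z.apply(P-ST), "want -14,0,287")
i=ctrl.snapshot("scene");cv2.imwrite("pics/s2.png",cv2.resize(i[170:340,280:450][:,:,::-1],(560,560),interpolation=2))
E
```

```text
13.082530989520448 52.00168311595917 [632.50674235  14.2621573  284.65474996] [ 6.15916246  1.05862335 -2.44947203]
tool z in st [ 2.57314511e-03  2.19360177e-05 -9.99996689e-01] grip st [-13.58704575  -0.95506877 284.65474996] want -14,0,287
```

View pics/s2.png

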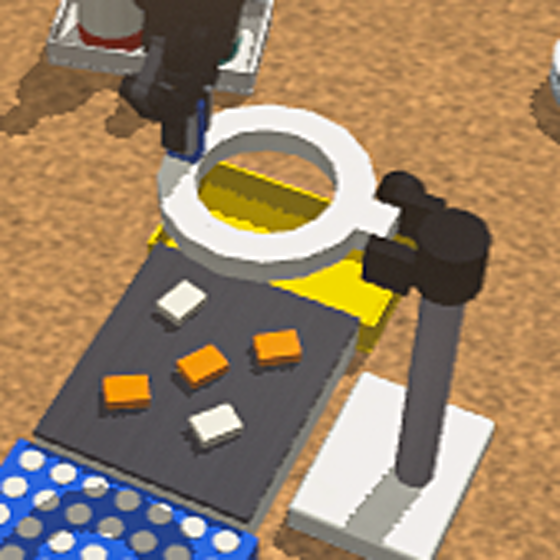

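Ring now looks level, with the grip z at 285 mm. Releasing, backing up, and measuring the scraper.

Call:
{"fn": "drive_tool", "kwargs": {"motion": [[0,0,0,0,0,0,0.5],[0,0,0,0,0,0,0.5],[0,0,0,0,0,0,0.5],[0,0,-0.04,0,0,0,0.5],[0,0,-0.04,0,0,0,0.5],[0,0,-0.04,0,0,0,1],[0.04,0,0,0,0,0,1],[0.04,0,0,0,0,0,1],[0.04,0,0,0,0,0,1],[0.04,0,0,0,0,0,1]]}}

```text
time_s: 7.55
tool_pos: [503.5, 31.6, 381.2]
tool_rot: [-0.0, 0.067, 0.998, -0.0]
contact_force: [0.5, -0.4, -0.3]
grip_width: 85.3
grasp_force: 0.0
```

```bash
cat >> h.py <<'E'
def scrp(cx,cy,yaw,loc): return st(*loc,psi=yaw,o=np.array([cx,cy,0.]))
E
python3 - <<'E'
from h import *
P,R=pose();print(P)
T=ctrl.camera_model("top");S=ctrl.camera_model("scene");it=ctrl.snapshot("top");is_=ctrl.snapshot("scene")
g=lambda c:c.reshape(-1,2).mean(0)
a=blobs(it,*BLU,(290,205,335,250),8);b=blobs(is_,*BLU,(320,195,356,252),8)
X=tri([ray(T,g(a[0])),ray(S,g(b[0]))]);l=Ro.from_euler('z',-PSI,degrees=True).apply(X-ST)-[115,0,245]
print("fin lamp frame",l,"angle deg",np.degrees(np.arctan2(33,129)-np.arctan2(l[2],-l[0])))
cs=blobs(it,*ORG,(420,250,490,350),30);print("scr",rect(T,np.vstack(cs),30))
# handle top end, black: dark pixels near
v=it.max(2);k=((v<45)*255).astype(np.uint8);k[:250]=0;k[350:]=0;k[:,:445]=0;k[:,474:]=0
c=max(cv2.findContours(k,0,1)[0],key=cv2.contourArea);print("handle px",cv2.boundingRect(c),cv2.contourArea(c),rect(T,c,73))
E
```

```text
[503.46306348  31.59631919 381.23244157]
fin lamp frame [-127.78742645   -0.64256081   32.86557945] angle deg -0.07394570138277556
scr [ 486.6 -366.8  137.5   29.7  -12.4]
handle px (454, 290, 17, 29) 292.0 [ 461.8 -362.1   74.9   30.9   12.2]
```

```bash
python3 - <<'E'
from h import *
P,R=pose();O=ori(40,-12.4);b=O.apply([0,0,1]);G=scrp(486.6,-367,-12.4,(-32,0,77));print(G)
P,R=plan(P,R,G-100*b,O,16,"pre");P,R=plan(P,R,G-100*b,O,1,"fix")
E
```

```text
[ 455.34648709 -360.12846953   77.        ]
pre 16 x [0.009, -0.03, 0.016] [0.02, -0.5, 0.057] resid [-1.  -5.4 -4.2] deg 0.05
fix 1 x [0.003, -0.007, 0.004] [0.004, 0.001, -0.008] resid [-0.1  0.1 -0.2] deg 0.0
```

Call:
{"fn": "drive_tool", "kwargs": {"motion": [[0.009,-0.03,0.016,0.02,-0.5,0.057,1],[0.009,-0.03,0.016,0.02,-0.5,0.057,1],[0.009,-0.03,0.016,0.02,-0.5,0.057,1],[0.009,-0.03,0.016,0.02,-0.5,0.057,1],[0.009,-0.03,0.016,0.02,-0.5,0.057,1],[0.009,-0.03,0.016,0.02,-0.5,0.057,1],[0.009,-0.03,0.016,0.02,-0.5,0.057,1],[0.009,-0.03,0.016,0.02,-0.5,0.057,1],[0.009,-0.03,0.016,0.02,-0.5,0.057,1],[0.009,-0.03,0.016,0.02,-0.5,0.057,1],[0.009,-0.03,0.016,0.02,-0.5,0.057,1],[0.009,-0.03,0.016,0.02,-0.5,0.057,1],[0.009,-0.03,0.016,0.02,-0.5,0.057,1],[0.009,-0.03,0.016,0.02,-0.5,0.057,1],[0.009,-0.03,0.016,0.02,-0.5,0.057,1],[0.009,-0.03,0.016,0.02,-0.5,0.057,1],[0.003,-0.007,0.004,0.004,0,-0.008,1],[0,0,0,0,0,0,1],[0,0,0,0,0,0,1]]}}

```text
time_s: 10.02
tool_pos: [395.8, -346.6, 153.3]
tool_rot: [0.34, 0.101, 0.934, -0.037]
contact_force: [0.5, 0.6, 0.5]
grip_width: 85.0
grasp_force: 0.0
```

```bash
python3 - <<'E'
from h import *
P,R=pose();O=ori(40,-12.4);b=O.apply([0,0,1]);G=scrp(486.6,-367,-12.4,(-32,0,77));print(P-(G-100*b))
m=ctrl.camera_model("wrist");i=ctrl.snapshot("wrist")
K=np.array(m["camera_matrix"])
def pr(loc): x=K@(np.array(m["R"])@scrp(486.6,-367,-12.4,loc)+m["t"]);return tuple(int(v) for v in (x[:2]/x[2]).round())
j=np.ascontiguousarray(i[:,:,::-1])
for x in(-70,70):
  for y in(-15,15): cv2.circle(j,pr((x,y,34)),3,(255,0,255),-1)
cv2.circle(j,pr((-32,0,77)),3,(255,255,0),-1);cv2.circle(j,pr((-53,0,108)),3,(255,255,0),-1)
cv2.imwrite("pics/w3.png",j)
P,R=plan(P,R,G,O,5,"in");plan(P,R,G,O,1,"fix")
E
```

```text
[ 3.21879928 -0.30098796 -0.2550433 ]
in 5 x [0.001, 0.0, 0.024] [0.0, 0.0, 0.001] resid [ 2.3 -0.9 -0.2] deg 0.02
fix 1 x [-0.002, 0.0, 0.002] [-0.001, 0.002, 0.002] resid [ 0.1 -0.4 -0.1] deg 0.0
```

View pics/w3.png

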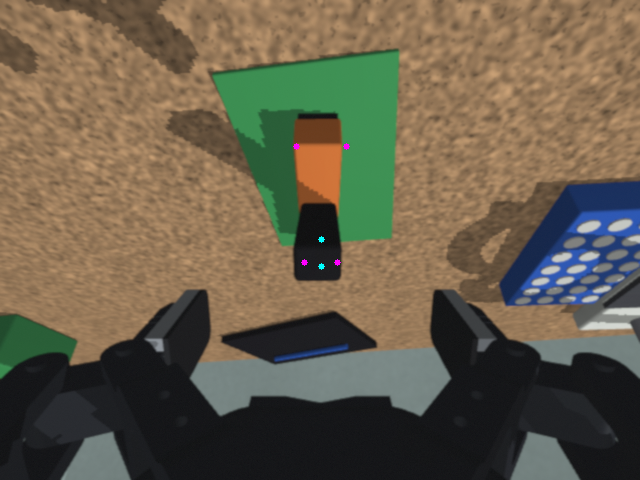

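The wrist view shows the block's near edge at (294–341,146) and the handle end at (317,265), about 4 px (2 mm) to −y of my estimate. I'll shift by 2 mm and grasp.

```bash
python3 - <<'E'
from h import *
P,R=pose();O=ori(40,-12.4);G=scrp(486.6,-369,-12.4,(-32,0,77))
P,R=plan(P,R,G,O,5,"in");plan(P,R,G,O,1,"fix")
E
```

```text
in 5 x [0.001, -0.001, 0.025] [0.0, 0.001, 0.002] resid [0.6 1.5 2.7] deg 0.01
fix 1 x [-0.002, 0.002, -0.002] [-0.002, 0.0, 0.001] resid [0.  0.  0.5] deg 0.0
```

Call:
{"fn": "drive_tool", "kwargs": {"motion": [[0.0005,-0.0005,0.0245,0,0,0,1],[0.0005,-0.0005,0.0245,0,0,0,1],[0.0005,-0.0005,0.0245,0,0,0,1],[0.0005,-0.0005,0.0245,0,0,0,1],[0.0005,-0.0005,0.0245,0,0,0,1],[0,0,0,0,0,0,1],[0,0,0,0,0,0,0.2],[0,0,0,0,0,0,0.2],[0,0,0,0,0,0,0.2],[0,0,0,0,0,0,0.15],[0,0,0,0,0,0,0.15],[0,0,0,0,0,0,0.15],[0,0,0,0,0,0,0.15],[0,0,0,0,0,0,0.15]], "grip_force": 90}}

```text
time_s: 11.82
tool_pos: [454.9, -362.4, 77.0]
tool_rot: [0.34, 0.102, 0.934, -0.037]
contact_force: [-4.7, 2.5, 7.3]
grip_width: 25.3
grasp_force: 88.0
```

```bash
python3 - <<'E'
from h import *
P,R=pose();s=ctrl.get_state();print(P,s["grip_width"],s["grasp_force"],s["contact_force"])
G=scrp(486.6,-369,-12.4,(-32,0,77));print("P-G",P-G)
# grip local offset (scraper frame) assuming est. pose; scraper bottom at z=4
O=ori(40,-12.4);print("ori err deg",np.degrees((R.inv()*O).magnitude()))
off=Ro.from_euler('z',12.4,degrees=True).apply(P-[486.6,-369,4]);print("off",off)
z0=40
A=ori(40,PSI)
P,R=plan(P,R,P+[0,0,72],R,3,"lift")
t=st(2+off[0],-100,off[2]+80)
P,R=plan(P,R,t,A,10,"over");P,R=plan(P,R,t,A,1,"fix")
E
```

```text
[ 454.87744931 -362.36763434   76.99073452] 25.300072774922654 88.02768588066101 [-4.70629315  2.54079416  7.29761726]
P-G [-0.46903778 -0.23916481 -0.00926548]
ori err deg 0.0734373072677888
off [-32.40673906  -0.33430462  72.99073452]
lift 3 x [-0.019, 0.0, -0.023] [0.0, 0.0, 0.0] resid [ 0.6 -0.2  0.4] deg 0.0
over 10 x [-0.01, 0.038, 0.007] [-0.062, 0.001, -0.073] resid [-1.6 -1.1 -4.1] deg 0.01
fix 1 x [0.005, -0.002, 0.003] [-0.001, 0.0, 0.0] resid [0.1 0.3 0.3] deg 0.0
```

Call:
{"fn": "drive_tool", "kwargs": {"motion": [[-0.019,0,-0.023,0,0,0,0.15],[-0.019,0,-0.023,0,0,0,0.15],[-0.019,0,-0.023,0,0,0,0.15],[-0.01,0.038,0.007,-0.062,0,-0.073,0.15],[-0.01,0.038,0.007,-0.062,0,-0.073,0.15],[-0.01,0.038,0.007,-0.062,0,-0.073,0.15],[-0.01,0.038,0.007,-0.062,0,-0.073,0.15],[-0.01,0.038,0.007,-0.062,0,-0.073,0.15],[-0.01,0.038,0.007,-0.062,0,-0.073,0.15],[-0.01,0.038,0.007,-0.062,0,-0.073,0.15],[-0.01,0.038,0.007,-0.062,0,-0.073,0.15],[-0.01,0.038,0.007,-0.062,0,-0.073,0.15],[-0.01,0.038,0.007,-0.062,0,-0.073,0.15],[0.005,-0.002,0.003,0,0,0,0.15],[0,0,0,0,0,0,0.15],[0,0,0,0,0,0,0.15]]}}

```text
time_s: 13.82
tool_pos: [601.8, -82.4, 151.4]
tool_rot: [0.341, 0.063, 0.938, -0.023]
contact_force: [-1.0, -0.1, -3.2]
grip_width: 25.0
grasp_force: 89.5
```

```bash
python3 - <<'E'
from h import *
P,R=pose();s=ctrl.get_state();print(P,s["grip_width"],s["grasp_force"],s["contact_force"])
off=[-32.4,-.3,73.]
t0=st(2,-100,0)+[0,0,80]; print("err",Ro.from_euler('z',-PSI,degrees=True).apply(P-ST)-[2-32.4,-100.3,153])
A=ori(40,PSI);print("ori err",(A.inv()*R).as_rotvec(degrees=True))
i=ctrl.snapshot("scene");cv2.imwrite("pics/s4.png",cv2.resize(i[170:380,240:450][:,:,::-1],(590,590),interpolation=2))
t=st(2-32.4,-100.3,73+42.5)
P,R=plan(P,R,t,A,5,"down");P,R=plan(P,R,t,A,1,"fix")
t=st(2-32.4,122,73+42.5)
P,R=plan(P,R,t,A,19,"sweep")
E
```

```text
[601.76483985 -82.37911167 151.36363797] 25.005522882097015 89.53590631484985 [-0.98647269 -0.0954795  -3.21094417]
err [-0.79032248 -0.52860924 -1.63636203]
ori err [0.01714831 0.085447   0.08026271]
down 5 x [0.006, 0.0, 0.007] [-0.001, -0.003, -0.003] resid [1.3 0.3 1. ] deg 0.01
fix 1 x [-0.002, 0.001, 0.0] [0.002, -0.002, -0.001] resid [-0.1 -0.3 -0. ] deg 0.0
sweep 19 x [0.0, 0.015, 0.0] [0.0, 0.0, 0.0] resid [-0.8 -5.9 -0. ] deg 0.0
```

View pics/s4.png

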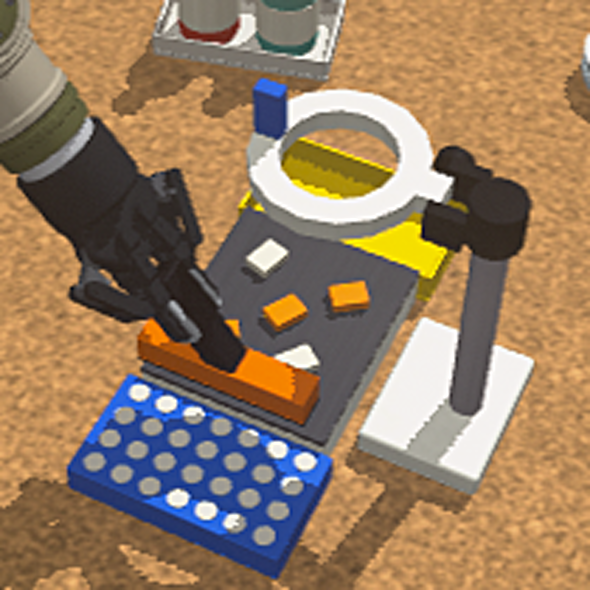

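Scene view: the scraper is held level over the plate's −y edge with all chips on its +y side and the lamp clear. I'll descend to about 2 mm above the plate.

Call:
{"fn": "drive_tool", "kwargs": {"motion": [[0.006,0,0.007,0,0,0,0.15],[0.006,0,0.007,0,0,0,0.15],[0.006,0,0.007,0,0,0,0.15],[0.006,0,0.007,0,0,0,0.15],[0.004,0.001,0.007,0,0,0,0.15],[0,0,0,0,0,0,0.15],[0,0,0,0,0,0,0.15]]}}

```text
time_s: 14.75
tool_pos: [603.7, -81.0, 116.3]
tool_rot: [0.341, 0.063, 0.938, -0.023]
contact_force: [0.0, -0.1, -3.3]
grip_width: 24.9
grasp_force: 89.5
```

```bash
python3 - <<'E'
from h import *
P,R=pose();s=ctrl.get_state();print(s["grip_width"],s["contact_force"])
print("err",Ro.from_euler('z',-PSI,degrees=True).apply(P-ST)-[2-32.4,-100.3,115.5])
A=ori(40,PSI)
t=st(2-32.4,122,73+42.5)
P,R=plan(P,R,t,A,19,"sweep")
S=ctrl.camera_model("scene");i=ctrl.snapshot("scene")
for c in blobs(i,*ORG,(280,230,400,340),30): print(cv2.boundingRect(c),cv2.contourArea(c))
cv2.imwrite("pics/s5.png",cv2.resize(i[220:340,280:400][:,:,::-1],(590,590),interpolation=2))
E
```

```text
24.89379702046578 [ 0.0284371  -0.11951402 -3.26913582]
err [0.9407231  1.13918552 0.84352979]
sweep 19 x [0.0, 0.015, 0.0] [0.0, 0.0, 0.0] resid [-1.8 -6.7 -1. ] deg 0.03
(291, 293, 63, 37) 741.0
```

View pics/s5.png

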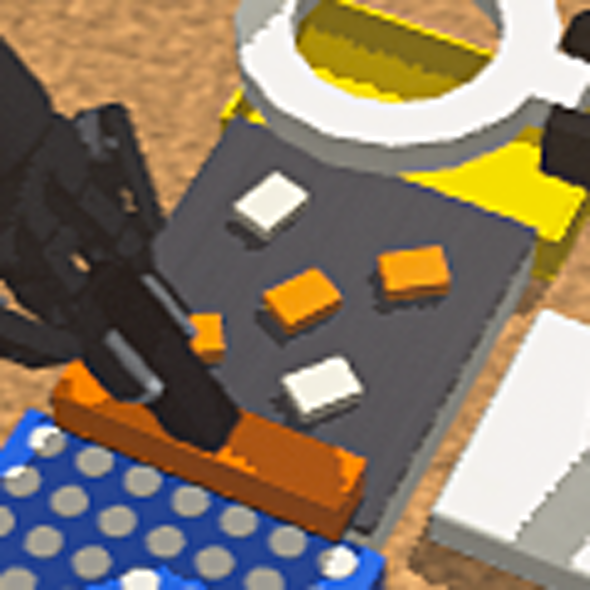

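The scraper hovers about 3 mm above the plate behind all chips, with no contact force. Sweeping now.

Call:
{"fn": "drive_tool", "kwargs": {"motion": [[0,0.006,0.001,0,0,0,0.15],[0,0.012,0,0,0,0,0.15],[0,0.012,0,0,0,0,0.15],[0,0.012,0,0,0,0,0.15],[0,0.012,0,0,0,0,0.15],[0,0.012,0,0,0,0,0.15],[0,0.012,0,0,0,0,0.15],[0,0.012,0,0,0,0,0.15],[0,0.012,0,0,0,0,0.15],[0,0.012,0,0,0,0,0.15],[0,0.012,0,0,0,0,0.15],[0,0.012,0,0,0,0,0.15],[0,0.006,0,0,0,0,0.15],[0,0,0,0,0,0,0.15]]}}

```text
time_s: 16.55
tool_pos: [619.4, 33.6, 115.6]
tool_rot: [0.341, 0.062, 0.938, -0.022]
contact_force: [0.4, 0.2, -2.5]
grip_width: 24.9
grasp_force: 89.3
```

```bash
python3 - <<'E'
from h import *
P,R=pose();s=ctrl.get_state();print(s["grip_width"],s["contact_force"])
print("scr st",Ro.from_euler('z',-PSI,degrees=True).apply(P-ST)-[-32.4,-.3,73])
i=ctrl.snapshot("scene")
cv2.imwrite("pics/s6.png",cv2.resize(i[200:340,280:420][:,:,::-1],(590,590),interpolation=2))
E
```

```text
24.88253143947268 [ 0.35937312  0.19146828 -2.46235623]
scr st [ 3.19647815 16.78680769 42.64089574]
```

View pics/s6.png

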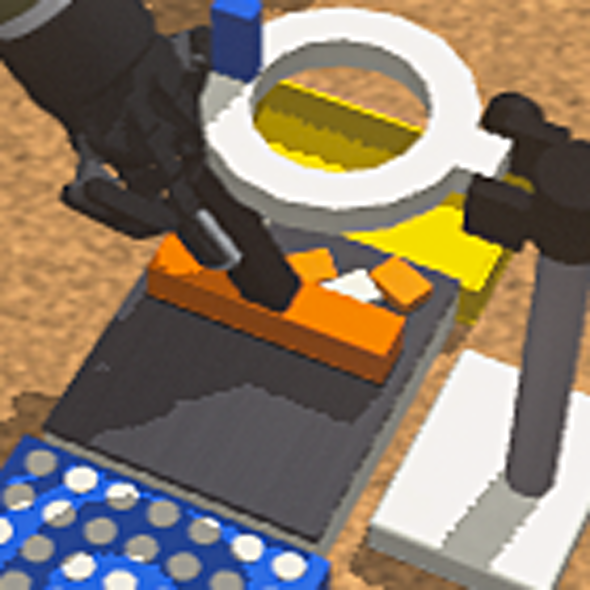

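Chips are all riding ahead of the blade and nothing is left behind. Continuing over the edge.

Call:
{"fn": "drive_tool", "kwargs": {"motion": [[0,0.006,0,0,0,0,0.15],[0,0.012,0,0,0,0,0.15],[0,0.012,0,0,0,0,0.15],[0,0.012,0,0,0,0,0.15],[0,0.012,0,0,0,0,0.15],[0,0.012,0,0,0,0,0.15],[0,0.012,0,0,0,0,0.15],[0,0.012,0,0,0,0,0.15],[0,0.012,0,0,0,0,0.15],[0,0.012,0,0,0,0,0.15],[0,0.012,0,0,0,0,0.15],[0,0.008,0,0,0,0,0.15],[0,0,0,0,0,0,0.15],[0,0,0,0,0,0,0.15]]}}

```text
time_s: 18.35
tool_pos: [633.4, 139.3, 115.6]
tool_rot: [0.341, 0.063, 0.938, -0.023]
contact_force: [0.6, -0.2, -3.5]
grip_width: 25.1
grasp_force: 89.2
```

```bash
python3 - <<'E'
from h import *
P,R=pose();s=ctrl.get_state();print(s["grip_width"],s["contact_force"])
print("scr st",Ro.from_euler('z',-PSI,degrees=True).apply(P-ST)-[-32.4,-.3,73])
A=ori(40,PSI);t=P+[0,0,45];P,R=plan(P,R,t,R,3,"up")
i=ctrl.snapshot("top")
cv2.imwrite("pics/t7.png",cv2.resize(i[170:290,215:335][:,:,::-1],(590,590),interpolation=2))
E
```

```text
25.071026316866575 [ 0.61903106 -0.23063843 -3.51453561]
scr st [  3.10031035 123.37431373  42.6147817 ]
up 3 x [-0.012, 0.0, -0.014] [0.0, 0.0, 0.0] resid [-0.5  0.1  0.7] deg 0.0
```

View pics/t7.png

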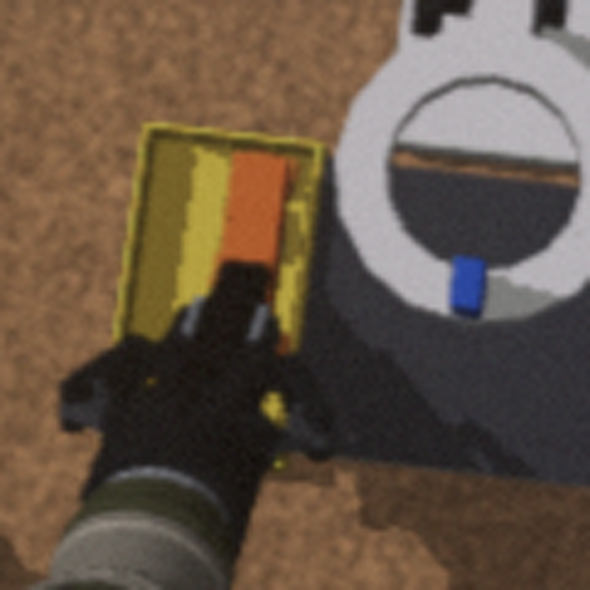

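The plate is clear. I'll lift and back away so I can check the tray.

Call:
{"fn": "drive_tool", "kwargs": {"motion": [[-0.012,0,-0.014,0,0,0,0.15],[-0.012,0,-0.014,0,0,0,0.15],[-0.012,0,-0.014,0,0,0,0.15],[0.023,0,-0.019,0,0,0,0.15],[0.023,0,-0.019,0,0,0,0.15],[0.023,0,-0.019,0,0,0,0.15],[0.023,0,-0.019,0,0,0,0.15],[0.023,0,-0.019,0,0,0,0.15],[0.023,0,-0.019,0,0,0,0.15],[0.0,-0.045,0,0,0,0,0.15],[0.0,-0.045,0,0,0,0,0.15],[0.0,-0.045,0,0,0,0,0.15],[0.0,-0.045,0,0,0,0,0.15],[0.0,-0.045,0,0,0,0,0.15],[0,0,0,0,0,0,0.15]]}}

```text
time_s: 20.27
tool_pos: [474.1, -22.5, 166.9]
tool_rot: [0.337, 0.066, 0.939, -0.024]
contact_force: [0.0, 0.2, -2.0]
grip_width: 25.1
grasp_force: 90.1
```

```bash
python3 - <<'E'
from h import *
P,R=pose();print(P)
i=ctrl.snapshot("top");j=ctrl.snapshot("scene");T=ctrl.camera_model("top")
cv2.imwrite("pics/t8.png",np.hstack([cv2.resize(i[180:290,225:335][:,:,::-1],(400,400),interpolation=2),cv2.resize(j[200:310,310:420][:,:,::-1],(400,400),interpolation=2)]))
Y=-8;O=ori(40,Y);G=scrp(480,-362,Y,(-32.4,-.3,77));b=np.array([0,0,60])
P,R=plan(P,R,G+b,O,10,"pre");P,R=plan(P,R,G+b,O,1,"fix")
E
```

```text
[474.08098303 -22.54395695 166.94557488]
pre 10 x [0.0, -0.042, 0.005] [-0.001, -0.01, 0.0] resid [-4.6  1.1  0.6] deg 0.02
fix 1 x [0.004, 0.001, -0.004] [-0.004, -0.002, 0.0] resid [-0.2 -0.4  0.2] deg 0.0
```

View pics/t8.png

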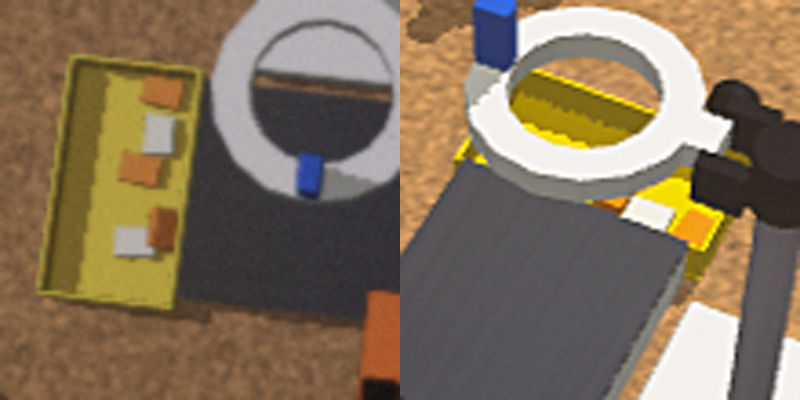

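Top view: all five chips are inside the tray, at (163,92), (159,133), (140,168), (133,242) and (162,228). The last one is tilted, resting against its neighbour just inside the wall. Lamp still level. Returning the scraper.

Call:
{"fn": "drive_tool", "kwargs": {"motion": [[0,-0.042,0.005,0,-0.01,0,0.15],[0,-0.042,0.005,0,-0.01,0,0.15],[0,-0.042,0.005,0,-0.01,0,0.15],[0,-0.042,0.005,0,-0.01,0,0.15],[0,-0.042,0.005,0,-0.01,0,0.15],[0,-0.042,0.005,0,-0.01,0,0.15],[0,-0.042,0.005,0,-0.01,0,0.15],[0,-0.042,0.005,0,-0.01,0,0.15],[0,-0.042,0.005,0,-0.01,0,0.15],[0,-0.042,0.005,0,-0.01,0,0.15],[0.004,0.001,-0.004,0,0,0,0.15],[0,0,0,0,0,0,0.15],[0,0,0,0,0,0,0.15]]}}

```text
time_s: 22.0
tool_pos: [451.0, -352.8, 136.2]
tool_rot: [0.339, 0.062, 0.938, -0.022]
contact_force: [-0.7, 0.7, -3.1]
grip_width: 25.1
grasp_force: 90.4
```

```bash
python3 - <<'E'
from h import *
P,R=pose();Y=-8;O=ori(40,Y);G=scrp(480,-362,Y,(-32.4,-.3,76.5));print(P,G,(O.inv()*R).as_rotvec(degrees=True))
P,R=plan(P,R,G+[0,0,3],O,5,"down");P,R=plan(P,R,G,O,3,"touch")
plan(P,R,P-100*O.apply([0,0,1]),O,4,"back")
E
```

```text
[ 450.96070272 -352.82096858  136.24007018] [ 447.87356264 -357.78787195   76.5       ] [-0.29554579  0.23040718 -0.30114326]
down 5 x [0.01, -0.001, 0.011] [0.012, -0.009, 0.012] resid [-0.1 -1.4  2.7] deg 0.01
touch 3 x [0.0, -0.001, 0.0] [0.0, 0.0, 0.0] resid [ 0.3  1.  -0.3] deg 0.01
back 4 x [0.0, 0.0, -0.031] [0.0, 0.0, 0.0] resid [-0.5  0.1  0.6] deg 0.01
```

Call:
{"fn": "drive_tool", "kwargs": {"motion": [[0.01,-0.001,0.011,0.012,-0.009,0.012,0.15],[0.01,-0.001,0.011,0.012,-0.009,0.012,0.15],[0.01,-0.001,0.011,0.012,-0.009,0.012,0.15],[0.01,-0.001,0.011,0.012,-0.009,0.012,0.15],[0.005,-0.001,0.005,0.012,-0.009,0.012,0.15],[0.002,0,0.002,0,0,0,0.15],[0.001,0,0.002,0,0,0,0.15],[0,0,0,0,0,0,0.15],[0,0,0,0,0,0,0.15]]}}

```text
time_s: 23.12
tool_pos: [448.1, -358.5, 79.9]
tool_rot: [0.342, 0.066, 0.937, -0.025]
contact_force: [-0.3, 0.6, -3.3]
grip_width: 25.3
grasp_force: 90.5
```

Call:
{"fn": "drive_tool", "kwargs": {"motion": [[0.0008,0,0.001,0,0,0,0.15],[0.0008,0,0.001,0,0,0,0.15],[0.0008,0,0.001,0,0,0,0.15],[0,0,0,0,0,0,0.15],[0,0,0,0,0,0,0.15]]}}

```text
time_s: 23.75
tool_pos: [448.4, -358.5, 77.0]
tool_rot: [0.342, 0.066, 0.937, -0.025]
contact_force: [-1.2, 1.4, 3.5]
grip_width: 24.5
grasp_force: 91.2
```

Contact is made (the z force changed sign), so I'll release and back off along the tool axis.

Call:
{"fn": "drive_tool", "kwargs": {"motion": [[0,0,0,0,0,0,0.4],[0,0,0,0,0,0,0.6],[0,0,0,0,0,0,1],[0,0,0,0,0,0,1],[0,0,0,0,0,0,1],[0,0,-0.03,0,0,0,1],[0,0,-0.03,0,0,0,1],[0,0,-0.03,0,0,0,1],[0,0,-0.03,0,0,0,1],[0,0,-0.03,0,0,0,1],[0,0,-0.03,0,0,0,1],[0,0,0,0,0,0,1],[0,0,0,0,0,0,1]]}}

```text
time_s: 25.38
tool_pos: [356.4, -345.1, 186.3]
tool_rot: [0.341, 0.066, 0.937, -0.025]
contact_force: [0.1, 0.3, -0.4]
grip_width: 85.3
grasp_force: 0.0
```

```bash
python3 - <<'E'
from h import *
T=ctrl.camera_model("top");S=ctrl.camera_model("scene");i=ctrl.snapshot("top");j=ctrl.snapshot("scene")
print("scr scene",[rect(S,c,30) for c in blobs(j,*ORG,(130,360,270,460),30)],"top",[rect(T,c,34) for c in blobs(i,*ORG,(420,250,490,350),30)])
g=lambda c:c.reshape(-1,2).mean(0)
a=blobs(i,*BLU,(290,205,335,250),8);b=blobs(j,*BLU,(320,195,356,252),8)
X=tri([ray(T,g(a[0])),ray(S,g(b[0]))]);l=Ro.from_euler('z',-PSI,degrees=True).apply(X-ST)-[115,0,245]
print("lamp deg",np.degrees(np.arctan2(33,129)-np.arctan2(l[2],-l[0])))
cv2.imwrite("pics/f.png",np.hstack([cv2.resize(i[180:280,225:325][:,:,::-1],(400,400),interpolation=2),cv2.resize(j[350:470,120:240][:,:,::-1],(400,400),interpolation=2)]))
E
```

```text
scr scene [array([ 482.1, -364.8,  146.1,   36.2,   -7.5])] top [array([ 512.7, -364.9,   72.9,   29.9,   -8.2]), array([ 436.4, -344.2,   60.5,   25.4,   18.7])]
lamp deg -0.06683900394160079
```

View pics/f.png

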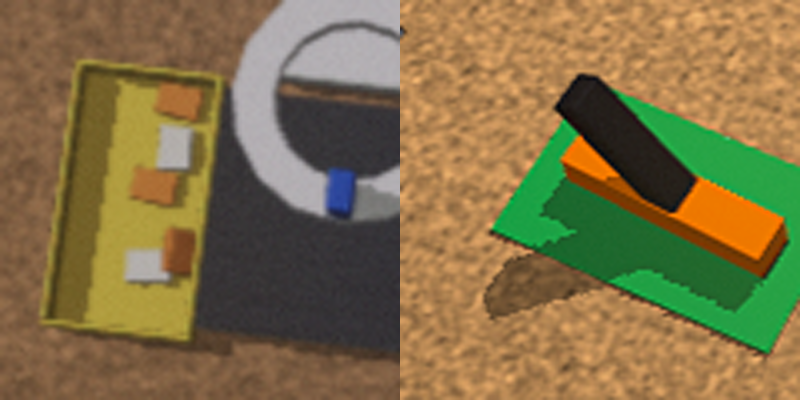

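Final check: lamp level, scraper upright within about 5 mm of the mat's centre, and all chips in the tray. The one tilted chip rests on its neighbour below the rim.

```bash
python3 -c "
from station import ctrl
print(ctrl.sign_off())"
```

```text
the job is handed in; nothing more can be done
None
```

The job is handed in, with no verdict returned. By my last camera check the lamp is level (within 0.1°), all five offcuts lie in the tray (one tilted against its neighbour below the rim), the scraper stands released on its mat, and the arm never went near the bottles.

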